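# Load the laser station and queue the next samples

## Task

Pick out the three round sample holders and leave the square reference blocks where they are. First lift the laser station's guard, stand the red-topped round holder upright in the red dish inside, and lower the guard fully closed; after that stand the blue-topped round holder in the blue dish on the waiting board, and last the yellow-topped one in the yellow dish.

Things in the scene. Friction and masses are not known exactly. Their poses are not given: they have to be found in the camera images.
- holder_red: Round aluminium sample holder, upright cylinder 34 mm in diameter and 50 mm tall with a red top (the upper 8 mm), loose, about 110 g. Origin at the centre of its underside, z up. It stands in the middle of the bench among the other small things, at least 50 mm clear of them along the bench's x and y directions.
- holder_blue: Round aluminium sample holder, upright cylinder 34 mm in diameter and 50 mm tall with a blue top (the upper 8 mm), loose, about 110 g. Origin at the centre of its underside, z up. It stands in the middle of the bench among the other small things, at least 50 mm clear of them along the bench's x and y directions.
- holder_yellow: Round aluminium sample holder, upright cylinder 34 mm in diameter and 50 mm tall with a yellow top (the upper 8 mm), loose, about 110 g. Origin at the centre of its underside, z up. It stands in the middle of the bench among the other small things, at least 50 mm clear of them along the bench's x and y directions.
- ref_red: Square reference block with a red top, 32 x 32 x 50 mm tall, loose, aluminium: NOT a sample holder, to be left alone. Origin at the centre of its underside.
- ref_blue: Square reference block with a blue top, 32 x 32 x 50 mm tall, loose, aluminium: NOT a sample holder, to be left alone. Origin at the centre of its underside.
- nest_blue: Blue round dish 64 mm across and 14 mm high, fixed on the dark perforated waiting board (two dishes about 110 mm apart). Origin at the centre of its underside, z up; its flat floor is 5 mm above the origin, the rim 14 mm above it; inside diameter 54 mm, so a holder stands in it with 10 mm play all round.
- nest_yellow: Yellow round dish 64 mm across and 14 mm high, fixed on the dark perforated waiting board (two dishes about 110 mm apart). Origin at the centre of its underside, z up; its flat floor is 5 mm above the origin, the rim 14 mm above it; inside diameter 54 mm, so a holder stands in it with 10 mm play all round.
- station: Fixed grey open-topped box 142 mm square (walls 6 mm thick, tops 80 mm above the bench) on a black 166 mm base, covered by the clear guard. Origin: centre of underside, bench level; z up, x from front (handle, robot side) to back (hinge), yaw up to 0.3. Red dish (64 mm outside, 54 inside) centred on the origin, floor 13 mm, rim 22 mm up. Hinge line along y at x=+71, z=80 mm.
- guard (a joint): Opening angle of the guard, rad: 0 fully closed, flat on the box; 1.57 upright at the back; stop at 1.8. Starts between 0 and 0.3. The guard is a clear 142 mm square window, 8 mm thick, in a yellow frame, closing 17 mm above a holder in the dish. Hinge friction (0.3 N m, 2 to 3 N at the handle) holds it wherever it is left.
- guard_handle (a point): Middle of the guard's dark round handle bar, 10 mm thick, 90 mm long, parallel to the hinge (station's y), on an arm at each end; 45 mm gap between bar and guard. It lies 192 mm from the hinge line, 4 mm above the guard's underside (closed: x=-121, z=84 mm in the station's frame) and swings up and back with the guard; upright, it is the guard's topmost part.

How it is judged:
On the way, in this order (a step that is already met when the one before it is completed fails the run):
1. the red-topped round holder stands released in the red dish of the station (horizontal distance between holder_red and station below 0.013 m and z of holder_red in the frame of station between 0.009 and 0.018 m and angle between holder_red's own z axis and vertical below 0.12 rad and contact force between the fingers and holder_red below 0.1 N and linear speed of holder_red below 0.03 m/s), for 0.2 s.
2. the guard is closed over it (horizontal distance between holder_red and station below 0.013 m and z of holder_red in the frame of station between 0.009 and 0.018 m and angle between holder_red's own z axis and vertical below 0.12 rad and value of joint guard below 0.06 rad), for 0.2 s.
3. the blue-topped round holder stands released in the blue dish (horizontal distance between holder_blue and nest_blue below 0.013 m and z of holder_blue in the frame of nest_blue between 0.001 and 0.01 m and angle between holder_blue's own z axis and vertical below 0.12 rad and contact force between the fingers and holder_blue below 0.1 N and linear speed of holder_blue below 0.03 m/s and value of joint guard below 0.06 rad), for 0.2 s.
4. the yellow-topped round holder stands released in the yellow dish (horizontal distance between holder_yellow and nest_yellow below 0.013 m and z of holder_yellow in the frame of nest_yellow between 0.001 and 0.01 m and angle between holder_yellow's own z axis and vertical below 0.12 rad and contact force between the fingers and holder_yellow below 0.1 N and linear speed of holder_yellow below 0.03 m/s and value of joint guard below 0.06 rad), for 0.2 s.
At the end, for the whole second after the job is handed in: The red, blue and yellow round holders stand upright (within 0.12 rad), released and at rest on the floors of the red (station), blue and yellow dishes, each within 13 mm of its dish's centre, and the guard is closed (below 0.06 rad) (all of step 1 and all of step 4 and horizontal distance between holder_blue and nest_blue below 0.013 m and z of holder_blue in the frame of nest_blue between 0.001 and 0.01 m and angle between holder_blue's own z axis and vertical below 0.12 rad and contact force between the fingers and holder_blue below 0.1 N and linear speed of holder_blue below 0.03 m/s); the robot touches nothing.
It fails at once if a square reference block is moved by more than 20 mm or tipped (distance of any of ref_red, ref_blue from where it was at the start of the episode above 0.02 m or angle between any of ref_red, ref_blue's own z axis and vertical above 0.3 rad).
It also fails if it takes over 120 s, if anything falls off the work surface, if the arm or the gripper's body presses on something with over 40 N, if the wrist force passes 120 N, or if a joint passes its speed limit or range.

## Robot

A 6-joint arm with a two-finger parallel gripper is mounted at the origin on the work surface. World frame = base frame: x ahead of the robot, y to its left, z up, the work surface at z = 0. Lengths are in m, angles in rad, forces in N, time in s.
With the tool pointing down it reaches from about 0.375 to 0.975 m from the base axis. Payload 3.8 kg.
Tool frame: the origin (TCP) lies midway between the tips of the shut fingers; the grasp point (between the pads) lies 19 mm behind it; z points along the fingers, y is the direction in which the jaws open and shut (so a half turn about z gives the same grasp; the last joint's range is limited). The gripper opens to 85 mm and grips with 20 to 120 N. Pads are 22 mm wide; open, the fingers measure 114 mm over their backs; the gripper's body (76 mm by 85 mm) begins 54 mm behind the grasp point. The pads swing forward as they close: fully open they stand 13 mm farther back than shut.
Start: joints at [-1.331, 0.264, 1.604, -0, 1.274, -0.037], TCP at [0.184, -0.649, 0.207] pointing down, gripper open.
Joint ranges: [-2.63, 2.63], [-0.94, 2.18], [0.31, 2.57], [-1.31, 4.45], [0, 2.66], [-2.55, 2.55]. Speed limits (rad/s): [2.57, 2.57, 3.14, 3.14, 3.14, 3.14].

## Interface

Orientations are given as a rotation vector (axis times angle).
In Python, from workcell import bot gives the robot as it stands.
- The arm moves only by the tool drive_tool, never from a script. Its argument "deltas" is a list of rows, each an object with "hand": the opening, from 0 (shut) to 1 (fully open); "offset": the shift along the world's x, y, z in cm, a list of three; "angular": the turn, a rotation vector about the world's x, y, z in degrees, a list of three. A call has 1 to 8 rows; each row is the pose to reach, as a shift and turn from the pose commanded when the call began; what a row does not reach only later rows make up. A row lasts 1/8 s, in which the tool goes at most 62.5 mm and 10.7 degrees, less where a joint would pass 70% of its speed; a pose out of reach is approached as far as the arm can. A call with a gripper value outside its range is refused whole. The fingers move at their own pace and stop on an object; "force" is the grip in N (left out, the last holds). Time passes only in rows, so rows that repeat a pose let the fingers close. It gives the time, the measured TCP pose, the force and the opening at its end, in the units of the state.
- bot.read_state(): the state, without advancing time (a new reading comes with each control period).
- bot.read_camera(name): name is "scene" or "top"; returns a dict with "frame" (420x560x3 uint8, blue, green, red), "mtx" (3x3 intrinsics, pixels), "R" (3x3) and "t" (3): a world point X has camera coordinates R X + t. Camera axes: x right, y down, z forward; pixel columns grow to the right and rows downward; lengths in m; the calibration is good to about 2 mm. A picture is of the moment at which its call begins. There is no depth.
- bot.finish_job(): hands the job in, once; it reports no verdict.
The state is a dict: "time": time; "q": joint angles; "joint_vel": joint speeds; "joint_torque": joint torques, N m; "tool_pos": TCP position; "tcp_rot": TCP orientation; "wrist_force": force on the tool from outside, world axes, zero at the start; "torque": the same for the moment, N m; "width": opening from 0.0 (shut) to 1.0 (fully open).
Only numpy, scipy, OpenCV 4.12 (cv2) and the standard library are available. Lean on these libraries where they do the work, as an engineer would, in place of code of your own. Each camera call takes 0.05 s, during which the arm holds its last target. There are 200 camera calls.

## Working session

There is one attempt and no reset: what is moved stays moved. The work goes in short steps, Python scripts to look and compute and a tool call to move; the robot and the scene stay as the last step left them, time stands still between calls to the robot, and variables do not carry over. Pictures are saved under pics/ and viewed, about 12 in all and at most 16, crops included, and the job is handed in when it is done.

Besides the shell and the picture viewer there is one more tool, called after "Emit:" by a JSON object that holds its "api" and its "payload", one argument or row to a line. drive_tool: Moves the arm, as the interface text tells. Its arguments: {"type":"object","properties":{"deltas":{"type":"array"},"force":{"type":"number"}},"required":["deltas"]}

```bash
mkdir -p pics; ls; python3 - <<'E'
from workcell import bot
import cv2
print(bot.read_state())
for n in("scene","top"):
    c=bot.read_camera(n); cv2.imwrite(f"pics/{n}0.png",c["frame"]); print(n,c["mtx"],c["R"],c["t"],-c["R"].T@c["t"])
E
```

```text
pics
{'time': 0.0, 'q': array([-1.33089978e+00,  2.64736103e-01,  1.60540279e+00, -1.29465131e-06,
        1.27369768e+00, -3.68824461e-02]), 'joint_vel': array([ 0.00021629, -0.00076342,  0.00133471,  0.0009382 ,  0.00229595,
        0.00070096]), 'joint_torque': array([-3.12052514e-03, -5.15117919e+01, -3.67317724e+01, -1.78409041e-04,
        1.30412015e-02, -7.25685368e-06]), 'tool_pos': array([ 0.18426856, -0.64852969,  0.20525804]), 'tcp_rot': array([-3.10934629e+00, -4.33069669e-01,  3.58850024e-04]), 'wrist_force': array([-0.00801669,  0.63877361,  0.05814065]), 'torque': array([-0.00156286,  0.01251049, -0.01116421]), 'width': 1.0015947231544506}
scene [[507.49429961   0.         269.70992819]
 [  0.         507.49429961 217.01230204]
 [  0.           0.           1.        ]] [[ 0.82523917  0.56476792 -0.00418504]
 [ 0.48399805 -0.71099831 -0.51012478]
 [-0.29107767  0.41894939 -0.86009023]] [-0.43280786 -0.20996183  1.2890097 ] [ 0.83399305 -0.44487635  0.99974659]
top [[414.50795622   0.         277.67494822]
 [  0.         414.50795622 212.15439025]
 [  0.           0.           1.        ]] [[-3.22242759e-03 -9.99417601e-01  3.39716813e-02]
 [-9.97103245e-01  6.29663403e-04 -7.60573579e-02]
 [ 7.59916714e-02 -3.41183630e-02 -9.96524562e-01]] [0.0020943  0.5253911  0.86194632] [0.45837518 0.03117046 0.89883939]
```

View pics/scene0.png

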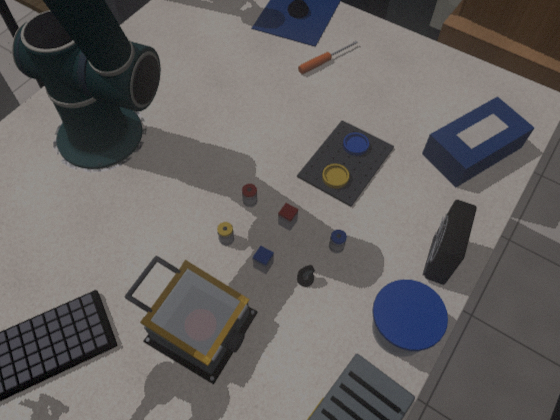

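View pics/top0.png

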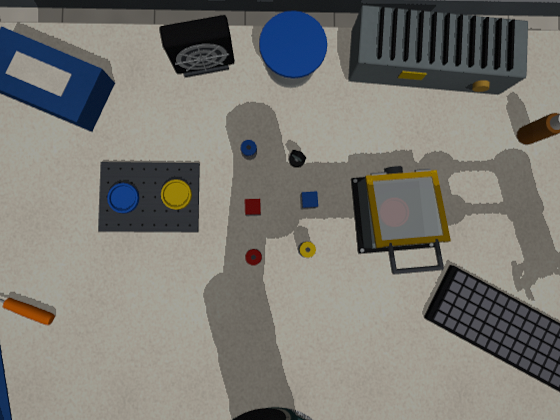

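Both views show everything clearly. In top, the holders are red (254,257), yellow (308,249) and blue (249,148). The reference blocks are at (253,207) and (309,200), the dishes at (123,197) blue and (176,194) yellow. The station dish is at (395,211) and the handle bar around (415,270).

```bash
cat >h.py <<'E'
import numpy as np, cv2
from workcell import bot
def cam(n): return bot.read_camera(n)
def ray(c,uv):
    d=c["R"].T@np.linalg.inv(c["mtx"])@np.array([uv[0],uv[1],1.]); return -c["R"].T@c["t"],d
def onz(c,uv,z):
    o,d=ray(c,uv); return o+d*(z-o[2])/d[2]
def tri(ca,a,cb,b):
    o1,d1=ray(ca,a);o2,d2=ray(cb,b)
    s=np.linalg.lstsq(np.c_[d1,-d2],o2-o1,rcond=None)[0]
    p,q=o1+s[0]*d1,o2+s[1]*d2
    return (p+q)/2,np.linalg.norm(p-q)
def proj(c,X):
    x=c["mtx"]@(c["R"]@np.asarray(X,float)+c["t"]); return x[:2]/x[2]
H={"red":[(0,8),(172,180)],"blue":[(105,125)],"yellow":[(18,34)]}
def mask(f,col,s=110,v=50):
    h=cv2.cvtColor(f,cv2.COLOR_BGR2HSV)
    return sum(cv2.inRange(h,(a,s,v),(b,255,255)) for a,b in H[col])
def blobs(f,col,roi,amin=40,s=110,v=50):
    x0,y0,x1,y1=roi; m=np.zeros(f.shape[:2],np.uint8); m[y0:y1,x0:x1]=mask(f,col,s,v)[y0:y1,x0:x1]
    out=[]
    for k in cv2.findContours(m,cv2.RETR_EXTERNAL,cv2.CHAIN_APPROX_NONE)[0]:
        if cv2.contourArea(k)>amin:
            r=cv2.minAreaRect(cv2.convexHull(k)); out.append((np.round(r[0],1),np.round(r[1],1),round(cv2.contourArea(k)),k))
    return out
E
python3 - <<'E'
from h import *
T=cam("top");S=cam("scene")
for col in H:
    for n,c,roi in(("top",T,(95,130,345,275)),("scene",S,(210,120,400,270))):
        for b in blobs(c["frame"],col,roi): print(col,n,b[0],b[1],b[2],"z.05",onz(c,b[0],.05).round(4),"z.014",onz(c,b[0],.014).round(4))
# red dish through guard
for n,c,roi in(("top",T,(365,170,450,250)),("scene",S,(150,270,250,365))):
    for b in blobs(c["frame"],"red",roi,100,s=25,v=60): print("dish",n,b[:3],onz(c,b[0],.022).round(4))
for b in blobs(T["frame"],"yellow",(350,155,460,265),30): print("frame top",b[:3],cv2.boxPoints(cv2.minAreaRect(cv2.convexHull(b[3]))).round(1))
for b in blobs(S["frame"],"yellow",(130,250,270,370),30): print("frame scene",b[:3],cv2.approxPolyDP(cv2.convexHull(b[3]),5,True)[:,0].tolist())
a=cv2.resize(T["frame"][155:285,340:470],None,fx=4.4,fy=4.4,interpolation=3)[:572,:400*2]
b=cv2.resize(S["frame"][245:385,115:265],None,fx=1.5,fy=1.5) 
cv2.imwrite("pics/st_top.png",a)
cv2.imwrite("pics/st_scene.png",cv2.resize(S["frame"][245:385,115:265],None,fx=4,fy=4,interpolation=3))
E
```

```text
red top [253.  256.5] [15. 16.] 187 z.05 [0.4327 0.0526 0.05  ] z.014 [0.4316 0.0535 0.014 ]
red top [252.5 206.5] [15. 15.] 216 z.05 [0.5348 0.0538 0.05  ] z.014 [0.538  0.0547 0.014 ]
red scene [288.2 211.6] [14.3 12.5] 143 z.05 [0.5383 0.0519 0.05  ] z.014 [0.527  0.0707 0.014 ]
red scene [249. 190.] [10. 12.] 97 z.05 [0.4342 0.0498 0.05  ] z.014 [0.4191 0.0685 0.014 ]
blue top [309.5 199. ] [16. 15.] 213 z.05 [ 0.5503 -0.0637  0.05  ] z.014 [ 0.5542 -0.0678  0.014 ]
blue top [122.5 197.5] [31. 31.] 741 z.05 [0.5532 0.3179 0.05  ] z.014 [0.5572 0.3301 0.014 ]
blue top [248.5 147.5] [15. 15.] 176 z.05 [0.6577 0.0622 0.05  ] z.014 [0.6661 0.0636 0.014 ]
blue scene [262.8 254.6] [13.9 14.2] 152 z.05 [ 0.5521 -0.0655  0.05  ] z.014 [ 0.5414 -0.0512  0.014 ]
blue scene [355.5 142.5] [19. 25.] 382 z.05 [0.5649 0.3029 0.05  ] z.014 [0.5547 0.3313 0.014 ]
yellow top [307. 249.] [15.6 15.6] 191 z.05 [ 0.4475 -0.0577  0.05  ] z.014 [ 0.447  -0.0615  0.014 ]
yellow top [176. 194.] [30. 30.] 718 z.05 [0.5605 0.21   0.05  ] z.014 [0.5648 0.2176 0.014 ]
yellow scene [224.7 228.9] [13.  13.9] 136 z.05 [ 0.4494 -0.0611  0.05  ] z.014 [ 0.4349 -0.0466  0.014 ]
yellow scene [335.  175.5] [23. 26.] 460 z.05 [0.5736 0.1927 0.05  ] z.014 [0.5638 0.2169 0.014 ]
dish top (array([394. , 211.5]), array([27., 28.]), 602) [ 0.5265 -0.2483  0.022 ]
dish scene (array([200.6, 323.9]), array([29.6, 28.7]), 580) [ 0.5291 -0.2504  0.022 ]
frame top (array([407.5, 207.9]), array([73.1, 78.9]), 5162) [[364.9 175.1]
 [443.5 168. ]
 [450.2 240.7]
 [371.5 247.9]]
frame scene (array([194.5, 311.2]), array([80.2, 78.2]), 5765) [[185, 261], [248, 299], [207, 365], [141, 322]]
```

View pics/st_top.png

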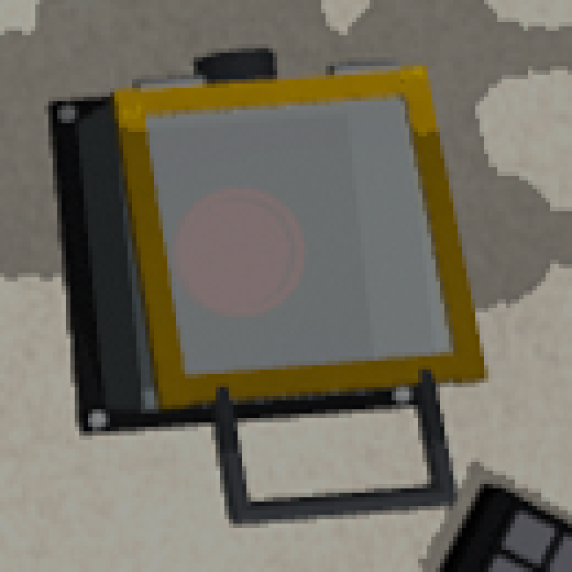

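View pics/st_scene.png

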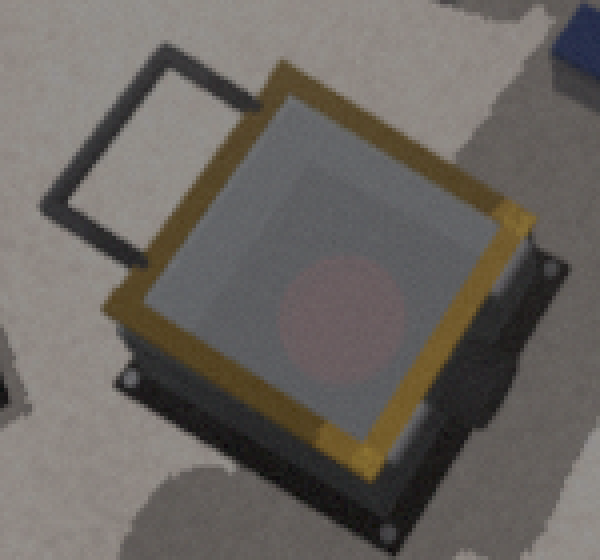

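The handle bar ends are clear in both crops. In full-frame pixels, top shows (393.9,271.4) and (441.6,266.8), scene shows (127,296.3) and (156.3,258). The base screws in top are at (355.2,180.5), (362,250.5) and (431.6,245.2).

```bash
python3 - <<'E'
from h import *
T=cam("top");S=cam("scene")
a=tri(T,(393.9,271.4),S,(156.3,258));b=tri(T,(441.6,266.8),S,(127,296.3))
print(a,b); m=(a[0]+b[0])/2; d=a[0]-b[0]; print("mid",m,"len",np.linalg.norm(d),"yaw",np.arctan2(-d[0],d[1]))
p=[onz(T,q,.008) for q in((355.2,180.5),(362,250.5),(431.6,245.2))]
print([x.round(4) for x in p]); e=p[0]-p[1];f=p[1]-p[2];print("yaws",np.arctan2(e[1],e[0]),np.arctan2(-f[0],f[1]),np.linalg.norm(e),np.linalg.norm(f))
o=(p[0]+p[2])/2;print("centre from screws",o)
print("dish tri",tri(T,(394,211.5),S,(200.6,323.9)))
for y in(.09,.1):
    s=np.array([.5278,-.2493,0]);ux=np.array([np.cos(y),np.sin(y),0]);w=m-s
    x=w@ux;print("handle station",x,w@[-np.sin(y),np.cos(y),0],w[2],"r",np.hypot(x-.071,w[2]-.08),"ang",np.arctan2(w[2]-.08,.071-x)-4/192)
for k,t,s in(("red",(253,256.5),(249,190)),("blue",(248.5,147.5),None),("yellow",(307,249),(224.7,228.9)),("nb",(122.5,197.5),(355.5,142.5)),("ny",(176,194),(335,175.5))):
    if s: print(k,tri(T,t,S,s))
E
```

```text
(array([ 0.40597175, -0.21455948,  0.11758227]), np.float64(0.0009644132655642548)) (array([ 0.41414632, -0.30532076,  0.11983765]), np.float64(0.0006837570757181447))
mid [ 0.41005904 -0.25994012  0.11870996] len 0.09115656399895117 yaw 0.0898243750655576
[array([ 0.5955, -0.1689,  0.008 ]), array([ 0.4433, -0.181 ,  0.008 ]), array([ 0.4541, -0.3335,  0.008 ])]
yaws 0.07926458170551676 0.07127304717179324 0.15272634959934395 0.15283407107148536
centre from screws [ 0.5248305  -0.25118054  0.008     ]
dish tri (array([ 0.52720273, -0.24967968,  0.01698346]), np.float64(0.0008275647899593173))
handle station -0.11822075385452345 -1.4669767073140097e-05 0.11870995876322574 r 0.19313972816778216 ang 0.18095799391429412
handle station -0.11821498956131499 0.0011675188015938774 0.11870995876322574 r 0.19313408084058903 ang 0.18096397580177181
red (array([0.43231104, 0.0525932 , 0.0449372 ]), np.float64(0.0005123341609730659))
yellow (array([ 0.44717478, -0.05848739,  0.04385304]), np.float64(0.0005245895995070912))
nb (array([0.556344  , 0.32816132, 0.01852974]), np.float64(0.0010037774134362206))
ny (array([0.56427994, 0.21708826, 0.01442546]), np.float64(0.0012065680782797725))
```

Two independent views agree. The station is at about (0.527,-0.250) with yaw about 0.08, the handle at (0.410,-0.260,0.119), and the guard angle is about 0.18. Next I move above the handle with the jaws across the bar.

Emit:
{"api": "drive_tool", "payload": {
  "deltas": [
    {"hand":0.5,"offset":[2.8,4.9,0],"angular":[0,0,9.8]},
    {"hand":0.5,"offset":[5.6,9.7,0],"angular":[0,0,19.7]},
    {"hand":0.5,"offset":[8.5,14.6,0],"angular":[0,0,29.5]},
    {"hand":0.5,"offset":[11.3,19.5,0],"angular":[0,0,39.3]},
    {"hand":0.5,"offset":[14.1,24.3,0],"angular":[0,0,49.2]},
    {"hand":0.5,"offset":[17,29.2,0],"angular":[0,0,59]},
    {"hand":0.5,"offset":[19.8,34,0],"angular":[0,0,68.9]},
    {"hand":0.5,"offset":[22.6,38.9,0],"angular":[0,0,78.7]}
  ],
  "force": 40
}}

```text
time: 1.3
tool_pos: [0.4112, -0.2588, 0.2069]
tcp_rot: [2.125, 2.313, 0.0]
wrist_force: [0.7, 0.2, -0.4]
width: 0.498
```

Emit:
{"api": "drive_tool", "payload": {
  "deltas": [
    {"hand":0.5,"offset":[-0.1,-0.1,-5],"angular":[0,0,0]},
    {"hand":0.5,"offset":[-0.1,-0.1,-8],"angular":[0,0,0]},
    {"hand":0.5,"offset":[-0.1,-0.1,-10.4],"angular":[0,0,0]},
    {"hand":0.5,"offset":[-0.1,-0.1,-10.4],"angular":[0,0,0]},
    {"hand":0,"offset":[-0.1,-0.1,-10.4],"angular":[0,0,0]},
    {"hand":0,"offset":[-0.1,-0.1,-10.4],"angular":[0,0,0]},
    {"hand":0,"offset":[-0.1,-0.1,-10.4],"angular":[0,0,0]},
    {"hand":0,"offset":[-0.1,-0.1,-10.4],"angular":[0,0,0]}
  ]
}}

```text
time: 2.3
tool_pos: [0.4098, -0.2616, 0.1032]
tcp_rot: [2.131, 2.307, 0.0]
wrist_force: [-0.2, -0.2, 0.5]
width: 0.004
```

```bash
python3 - <<'E'
from h import *
S=cam("scene");T=cam("top")
a=cv2.resize(S["frame"][200:340,100:240],None,fx=4,fy=4,interpolation=3)
cv2.imwrite("pics/g1.png",a)
print(proj(S,[.41,-.26,.103]),proj(S,[.41,-.26,.122]))
E
```

```text
[143.51886529 280.07067592] [141.31912672 276.00256515]
```

View pics/g1.png

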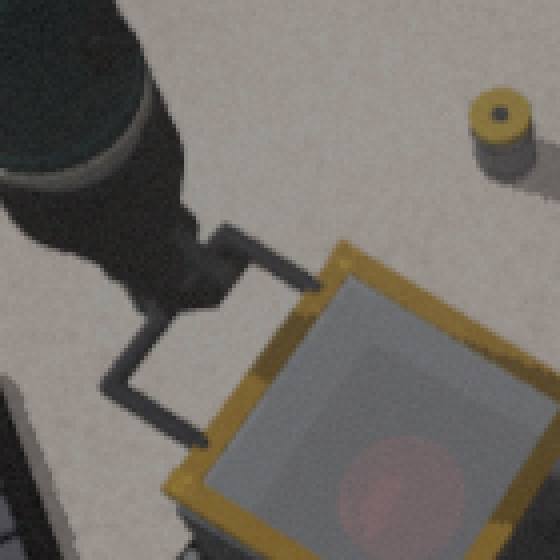

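The bar still sits at its old place (corner at full-frame pixel (157,258)), with the fingertips at its middle. Yet the jaws read shut. I'll lift gently to see whether the bar is held.

Emit:
{"api": "drive_tool", "payload": {
  "deltas": [
    {"hand":0,"offset":[0,0,0.7],"angular":[0,0,0]},
    {"hand":0,"offset":[0.1,0,1.4],"angular":[0,0,0]},
    {"hand":0,"offset":[0.2,0,2.0],"angular":[0,0,0]},
    {"hand":0,"offset":[0.2,0,2.0],"angular":[0,0,0]}
  ]
}}

```text
time: 2.9
tool_pos: [0.4122, -0.2617, 0.1236]
tcp_rot: [2.13, 2.307, 0.0]
wrist_force: [0.6, 0.9, 0.2]
width: -0.001
```

```bash
python3 - <<'E'
from h import *
S=cam("scene");T=cam("top")
cv2.imwrite("pics/g2.png",np.hstack([cv2.resize(c[y:y+130,x:x+130],None,fx=3,fy=3,interpolation=3) for c,x,y in((S["frame"],100,210),(T["frame"],340,170))]))
E
```

```text
(no output)
```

View pics/g2.png

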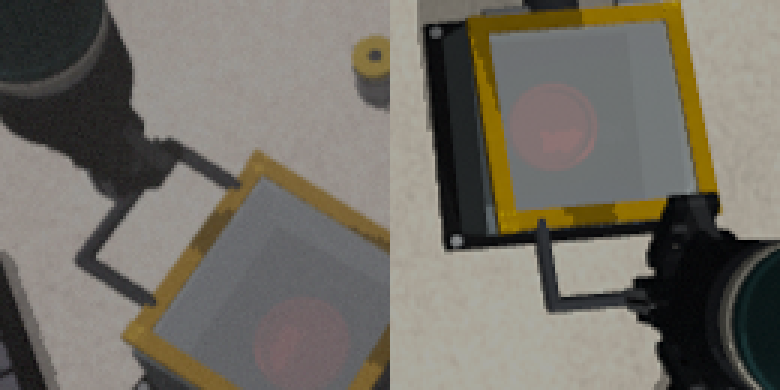

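The guard has not risen, so the bar slipped out or was never held. I need a brightened close-up.

```bash
python3 - <<'E'
from h import *
S=cam("scene");T=cam("top")
g=lambda f:(255*(f/255.)**.45).astype(np.uint8)
cv2.imwrite("pics/g3.png",np.hstack([cv2.resize(g(c[y:y+65,x:x+65]),None,fx=6,fy=6,interpolation=3) for c,x,y in((S["frame"],115,245),(T["frame"],385,230))]))
for X in([.4122,-.2617,.1236],[.4122,-.2617,.1436],[.4082,-.2617,.2],[.41,-.26,.119]): print((proj(S,X)-[115,245])*6,(proj(T,X)-[385,230])*6+[390,0])
E
```

```text
[158.42077709 191.68460164] [596.89067524 227.56307688]
[143.99853241 165.09966608] [621.45596764 231.36536484]
[90.08877714 77.61313324] [698.6911478  257.51908617]
[160.02864661 189.9247298 ] [586.28901076 233.77944179]
```

View pics/g3.png

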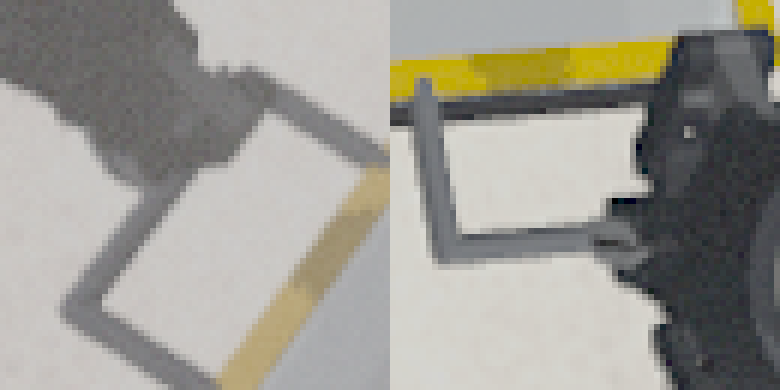

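The bar has not moved (left corner still at scene (125.8,296.7)). The shut fingertips now sit right above it, so the grip slid off. I'll reopen, go 8 mm deeper and close again.

Emit:
{"api": "drive_tool", "payload": {
  "deltas": [
    {"hand":0.6,"offset":[0,0,2],"angular":[0,0,0]},
    {"hand":0.6,"offset":[0,0,2],"angular":[0,0,0]},
    {"hand":0.6,"offset":[-0.2,0.1,2],"angular":[0,0,0]},
    {"hand":0.6,"offset":[-0.2,0.1,-1],"angular":[0,0,0]},
    {"hand":0.6,"offset":[-0.2,0.1,-2.9],"angular":[0,0,0]},
    {"hand":0.6,"offset":[-0.2,0.1,-2.9],"angular":[0,0,0]},
    {"hand":0.6,"offset":[-0.2,0.1,-2.9],"angular":[0,0,0]}
  ]
}}

```text
time: 3.98
tool_pos: [0.4095, -0.2603, 0.0937]
tcp_rot: [-2.131, -2.308, 0.0]
wrist_force: [0.4, -0.1, 0.5]
width: 0.602
```

Emit:
{"api": "drive_tool", "payload": {
  "deltas": [
    {"hand":0.15,"offset":[0,0,0],"angular":[0,0,0]},
    {"hand":0.15,"offset":[0,0,0],"angular":[0,0,0]},
    {"hand":0.1,"offset":[0,0,0],"angular":[0,0,0]},
    {"hand":0,"offset":[0,0,0],"angular":[0,0,0]}
  ]
}}

```text
time: 4.47
tool_pos: [0.4093, -0.2607, 0.0939]
tcp_rot: [2.131, 2.308, -0.001]
wrist_force: [-1.8, -1.1, 1.6]
width: 0.09
```

Emit:
{"api": "drive_tool", "payload": {
  "deltas": [
    {"hand":0,"offset":[0,0,0],"angular":[0,0,0]},
    {"hand":0,"offset":[0,0,0],"angular":[0,0,0]}
  ]
}}

```text
time: 4.72
tool_pos: [0.4093, -0.2606, 0.0937]
tcp_rot: [2.131, 2.308, -0.001]
wrist_force: [-2.4, -2.4, 0.9]
width: 0.088
```

Now it holds: width is 0.088 and stays there, with a small reaction force. I'll swing it up along the 192 mm arc, in two parts.

Emit:
{"api": "drive_tool", "payload": {
  "deltas": [
    {"hand":0,"offset":[0.7,0.05,2.4],"angular":[0,0,0]},
    {"hand":0,"offset":[1.6,0.1,4.7],"angular":[0,0,0]},
    {"hand":0,"offset":[2.9,0.2,6.9],"angular":[0,0,0]},
    {"hand":0,"offset":[4.4,0.35,8.8],"angular":[0,0,0]},
    {"hand":0,"offset":[4.4,0.35,8.8],"angular":[0,0,0]}
  ]
}}

```text
time: 5.35
tool_pos: [0.4531, -0.2571, 0.1841]
tcp_rot: [-2.13, -2.308, 0.003]
wrist_force: [-9.7, -1.5, 9.8]
width: 0.068
```

```bash
python3 - <<'E'
from h import *
S=cam("scene");print(bot.read_state()["wrist_force"],bot.read_state()["width"])
cv2.imwrite("pics/g4.png",cv2.resize(S["frame"][200:390,80:280],None,fx=3,fy=3,interpolation=3))
E
```

```text
[-9.28481015 -2.26521504 10.39596878] 0.06600399761796728
```

View pics/g4.png

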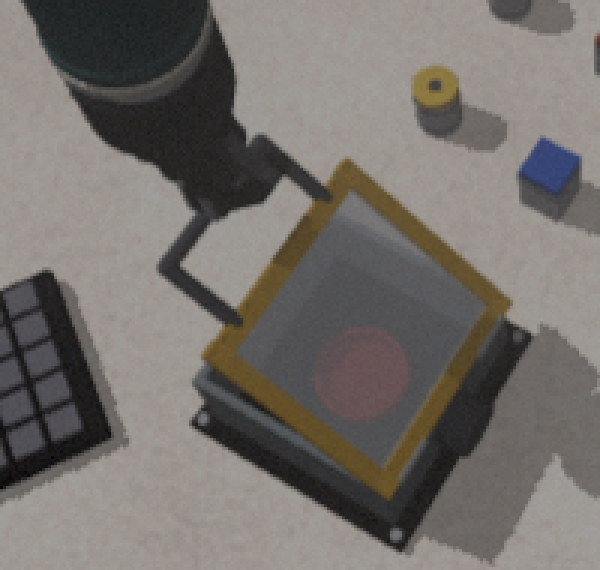

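The guard is rising. The bar's outer corners are now at scene (167.3,247.7) and (135,289.3). I'll convert that to a guard angle.

```bash
python3 - <<'E'
from h import *
S=cam("scene")
y=.082;ux=np.array([np.cos(y),np.sin(y),0]);uy=np.array([-ux[1],ux[0],0]);s=np.array([.527,-.25,0])
for y_,px in((.045,(167.3,247.7)),(-.045,(135,289.3))):
    o,d=ray(S,px); t=((s+uy*y_-o)@uy)/(d@uy); p=o+t*d-s   # meets the swing plane
    x,z=p@ux-.071,p[2]-.08; print("r",np.hypot(x,z),"phi",np.arctan2(z,-x),"world bar",(s+ux*(x+.071))[:2],z+.08)
E
```

```text
r 0.1900335473149131 phi 0.7199271246444273 world bar [ 0.45536408 -0.25588735] 0.2052947963482299
r 0.18973247551834238 phi 0.6904119704060563 world bar [ 0.4519723 -0.2561661] 0.2008320488928269
```

Emit:
{"api": "drive_tool", "payload": {
  "deltas": [
    {"hand":0.4,"offset":[0,0,0],"angular":[0,0,0]},
    {"hand":0.4,"offset":[0,0,0],"angular":[0,0,0]},
    {"hand":0.4,"offset":[0,0,-1],"angular":[0,0,0]},
    {"hand":0.4,"offset":[0,0,-1],"angular":[0,0,0]},
    {"hand":0,"offset":[0,0,-1],"angular":[0,0,0]},
    {"hand":0,"offset":[0,0,-1],"angular":[0,0,0]},
    {"hand":0,"offset":[0,0,-1],"angular":[0,0,0]},
    {"hand":0,"offset":[0,0,-1],"angular":[0,0,0]}
  ],
  "force": 80
}}

```text
time: 6.45
tool_pos: [0.452, -0.2568, 0.1716]
tcp_rot: [-2.129, -2.306, 0.003]
wrist_force: [-4.9, -0.6, 2.8]
width: 0.076
```

Emit:
{"api": "drive_tool", "payload": {
  "deltas": [
    {"hand":0,"offset":[1.7,0.15,1.7],"angular":[0,0,0]},
    {"hand":0,"offset":[3.6,0.3,3.2],"angular":[0,0,0]},
    {"hand":0,"offset":[5.8,0.5,4.5],"angular":[0,0,0]},
    {"hand":0,"offset":[8.1,0.7,5.5],"angular":[0,0,0]},
    {"hand":0,"offset":[8.1,0.7,5.5],"angular":[0,0,0]}
  ]
}}

```text
time: 7.08
tool_pos: [0.5364, -0.2499, 0.2302]
tcp_rot: [2.128, 2.307, 0.002]
wrist_force: [-3.7, 1.7, 11.5]
width: 0.074
```

Emit:
{"api": "drive_tool", "payload": {
  "deltas": [
    {"hand":0,"offset":[2.4,0.2,0.9],"angular":[0,0,0]},
    {"hand":0,"offset":[4.9,0.4,1.4],"angular":[0,0,0]},
    {"hand":0,"offset":[7.8,0.6,1.5],"angular":[0,0,0]},
    {"hand":0,"offset":[7.8,0.6,1.5],"angular":[0,0,0]},
    {"hand":0.4,"offset":[7.8,0.6,1.5],"angular":[0,0,0]},
    {"hand":0.4,"offset":[7.8,0.6,1.5],"angular":[0,0,0]}
  ]
}}

```text
time: 7.82
tool_pos: [0.6116, -0.2438, 0.2417]
tcp_rot: [-2.132, -2.307, 0.0]
wrist_force: [-0.8, -0.5, 0.1]
width: 0.397
```

Emit:
{"api": "drive_tool", "payload": {
  "deltas": [
    {"hand":0.4,"offset":[0,0,4],"angular":[0,0,0]},
    {"hand":0.4,"offset":[0,0,9],"angular":[0,0,0]},
    {"hand":0.7,"offset":[-5,5,9],"angular":[0,0,0]},
    {"hand":0.7,"offset":[-10,12,9],"angular":[0,0,0]},
    {"hand":0.7,"offset":[-14,18,9],"angular":[0,0,0]},
    {"hand":0.7,"offset":[-17,24,4],"angular":[0,0,0]},
    {"hand":0.7,"offset":[-18,29.5,-2],"angular":[0,0,0]},
    {"hand":0.7,"offset":[-18,29.5,-8],"angular":[0,0,0]}
  ]
}}

```text
time: 8.82
tool_pos: [0.4415, 0.0272, 0.2126]
tcp_rot: [2.128, 2.306, 0.007]
wrist_force: [1.4, -0.0, -0.4]
width: 0.708
```

```bash
python3 - <<'E'
from h import *
S=cam("scene");print(bot.read_state()["tool_pos"],bot.read_state()["wrist_force"],bot.read_state()["width"])
cv2.imwrite("pics/s5.png",S["frame"]);cv2.imwrite("pics/t5.png",cam("top")["frame"])
E
```

```text
[0.43221999 0.02937613 0.2012003 ] [-8.23098015  1.95133558 -9.89858691] 0.7002801404817455
```

View pics/s5.png

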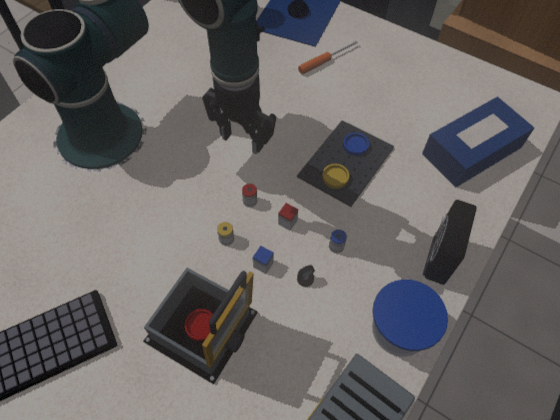

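The guard stands upright at the back and the red dish is open at scene (200,325). The refs are untouched. Next I re-measure the dish without the glass and check the arm.

```bash
python3 - <<'E'
from h import *
T=cam("top");S=cam("scene");st=bot.read_state();print(st["tool_pos"],st["q"].round(2))
for n,c,roi in(("top",T,(365,170,450,250)),("scene",S,(150,290,235,365))):
    for b in blobs(c["frame"],"red",roi,100,s=90,v=50): print("dish",n,b[:3],onz(c,b[0],.022).round(4)); k=b[0]
b=blobs(S["frame"],"red",(230,170,270,205))[0];print(b[:3],onz(S,b[0],.046))
E
```

```text
[0.44054605 0.02551922 0.21140891] [ 0.   -0.19  2.07 -0.    1.27 -0.08]
dish top (array([394. , 211.5]), array([29., 30.]), 693) [ 0.5265 -0.2483  0.022 ]
dish scene (array([197.5, 323.9]), array([26.5, 32.4]), 648) [ 0.524  -0.2539  0.022 ]
(array([249.1, 189.7]), array([11.6, 13.3]), 116) [0.43226981 0.05267065 0.046     ]
```

Emit:
{"api": "drive_tool", "payload": {
  "deltas": [
    {"hand":0.7,"offset":[0,0,0],"angular":[0,0,0]},
    {"hand":0.7,"offset":[0,0,0],"angular":[0,0,0]}
  ]
}}

```text
time: 9.28
tool_pos: [0.4441, 0.0248, 0.2146]
tcp_rot: [2.13, 2.303, 0.005]
wrist_force: [0.7, 1.1, -0.2]
width: 0.703
```

Emit:
{"api": "drive_tool", "payload": {
  "deltas": [
    {"hand":0.7,"offset":[-1.1,2.7,-3],"angular":[0,0,0]},
    {"hand":0.7,"offset":[-1.1,2.7,-8],"angular":[0,0,0]},
    {"hand":0.7,"offset":[-1.1,2.7,-12],"angular":[0,0,0]},
    {"hand":0.7,"offset":[-1.1,2.7,-12],"angular":[0,0,0]},
    {"hand":0.7,"offset":[-1.1,2.7,-16],"angular":[0,0,0]},
    {"hand":0.7,"offset":[-1.1,2.7,-19.8],"angular":[0,0,0]},
    {"hand":0.7,"offset":[-1.1,2.7,-19.8],"angular":[0,0,0]}
  ],
  "force": 60
}}

```text
time: 10.15
tool_pos: [0.4301, 0.0523, 0.0135]
tcp_rot: [-2.131, -2.306, 0.003]
wrist_force: [0.9, -0.3, -0.8]
width: 0.699
```

Emit:
{"api": "drive_tool", "payload": {
  "deltas": [
    {"hand":0.2,"offset":[0,0,0],"angular":[0,0,0]},
    {"hand":0.2,"offset":[0,0,0],"angular":[0,0,0]},
    {"hand":0.2,"offset":[0,0,0],"angular":[0,0,0]},
    {"hand":0.2,"offset":[0,0,0],"angular":[0,0,0]}
  ]
}}

```text
time: 10.65
tool_pos: [0.4334, 0.0528, 0.0167]
tcp_rot: [2.129, 2.305, 0.006]
wrist_force: [-0.8, -0.9, 6.0]
width: 0.36
```

Emit:
{"api": "drive_tool", "payload": {
  "deltas": [
    {"hand":0.2,"offset":[0,0,4],"angular":[0,0,0]},
    {"hand":0.2,"offset":[0,0,9],"angular":[0,0,0]},
    {"hand":0.2,"offset":[1,-3,14],"angular":[0,0,0]},
    {"hand":0.2,"offset":[3,-8,17],"angular":[0,0,0]},
    {"hand":0.2,"offset":[5,-13.5,17],"angular":[0,0,0]},
    {"hand":0.2,"offset":[7,-19,17],"angular":[0,0,0]},
    {"hand":0.2,"offset":[8.5,-24.5,17],"angular":[0,0,0]},
    {"hand":0.2,"offset":[9.4,-29,17],"angular":[0,0,0]}
  ]
}}

```text
time: 11.65
tool_pos: [0.5256, -0.2399, 0.1858]
tcp_rot: [2.13, 2.305, 0.001]
wrist_force: [0.4, 0.6, -1.4]
width: 0.356
```

Emit:
{"api": "drive_tool", "payload": {
  "deltas": [
    {"hand":0.2,"offset":[0,0,0],"angular":[0,0,0]},
    {"hand":0.2,"offset":[0,0,0],"angular":[0,0,0]}
  ]
}}

```text
time: 11.9
tool_pos: [0.5245, -0.2372, 0.1846]
tcp_rot: [2.132, 2.307, 0.001]
wrist_force: [-0.3, 1.3, -2.1]
width: 0.356
```

Emit:
{"api": "drive_tool", "payload": {
  "deltas": [
    {"hand":0.2,"offset":[0.2,-1.2,-3],"angular":[0,0,0]},
    {"hand":0.2,"offset":[0.2,-1.2,-6],"angular":[0,0,0]},
    {"hand":0.2,"offset":[0.2,-1.2,-9],"angular":[0,0,0]},
    {"hand":0.2,"offset":[0.2,-1.2,-12],"angular":[0,0,0]},
    {"hand":0.2,"offset":[0.2,-1.2,-14],"angular":[0,0,0]},
    {"hand":0.2,"offset":[0.2,-1.2,-15],"angular":[0,0,0]},
    {"hand":0.2,"offset":[0.2,-1.2,-15.2],"angular":[0,0,0]}
  ]
}}

```text
time: 12.78
tool_pos: [0.5266, -0.2489, 0.0315]
tcp_rot: [-2.131, -2.308, -0.0]
wrist_force: [0.0, 0.1, -1.7]
width: 0.354
```

Emit:
{"api": "drive_tool", "payload": {
  "deltas": [
    {"hand":0.2,"offset":[0,0,-0.15],"angular":[0,0,0]},
    {"hand":0.2,"offset":[0,0,-0.15],"angular":[0,0,0]},
    {"hand":0.6,"offset":[0,0,-0.1],"angular":[0,0,0]},
    {"hand":0.6,"offset":[0,0,-0.1],"angular":[0,0,0]},
    {"hand":0.6,"offset":[0,0,0],"angular":[0,0,0]},
    {"hand":0.6,"offset":[0,0,4],"angular":[0,0,0]},
    {"hand":0.6,"offset":[0,0,9],"angular":[0,0,0]},
    {"hand":0.6,"offset":[0,0,15],"angular":[0,0,0]}
  ]
}}

```text
time: 13.78
tool_pos: [0.5255, -0.2488, 0.1819]
tcp_rot: [-2.13, -2.306, 0.001]
wrist_force: [0.3, -0.5, 1.0]
width: 0.602
```

Emit:
{"api": "drive_tool", "payload": {
  "deltas": [
    {"hand":0.6,"offset":[-3,5,5],"angular":[0,0,0]},
    {"hand":0.6,"offset":[-5,11,10],"angular":[0,0,0]},
    {"hand":0.6,"offset":[-6,17,12],"angular":[0,0,0]},
    {"hand":0.6,"offset":[-6,17,12],"angular":[0,0,0]}
  ]
}}

```text
time: 14.28
tool_pos: [0.4664, -0.0774, 0.3042]
tcp_rot: [2.128, 2.307, 0.004]
wrist_force: [-0.6, 0.5, -0.3]
width: 0.599
```

```bash
python3 - <<'E'
from h import *
T=cam("top");S=cam("scene");st=bot.read_state();print(st["tool_pos"],st["q"].round(2))
cv2.imwrite("pics/p6.png",np.hstack([cv2.resize(c[y:y+130,x:x+130],None,fx=3,fy=3,interpolation=3) for c,x,y in((S["frame"],135,250),(T["frame"],340,140))]))
for z in(.022,.063):
    print(z,(proj(S,[.527,-.249,z])-[135,250])*3,(proj(T,[.527,-.249,z])-[340,140])*3+[390,0])
E
```

```text
[ 0.46699963 -0.07713182  0.30444357] [-0.22 -0.18  1.88  0.    1.43 -0.3 ]
0.022 [195.653067   218.23628941] [552.89089404 213.78688025]
0.063 [187.8618088  197.09503459] [571.79678659 209.08350405]
```

View pics/p6.png

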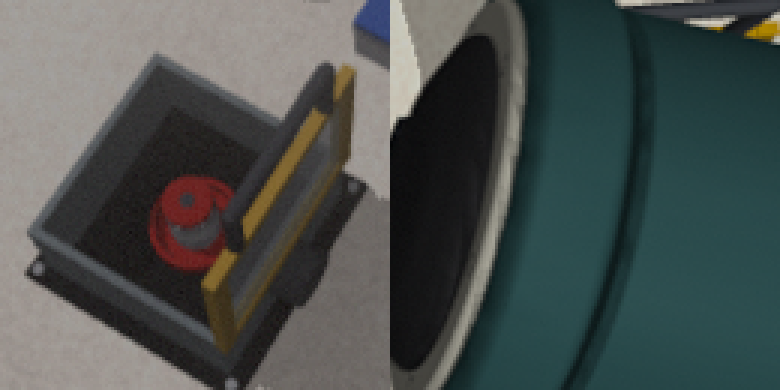

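Red stands in the dish: its top is at crop (187,198) against a predicted (188,197). Now I go back to the bar at the pose where I released it.

Emit:
{"api": "drive_tool", "payload": {
  "deltas": [
    {"hand":0.5,"offset":[2,-3,3],"angular":[0,0,0]},
    {"hand":0.5,"offset":[6,-7,4],"angular":[0,0,0]},
    {"hand":0.5,"offset":[10,-11,4],"angular":[0,0,0]},
    {"hand":0.5,"offset":[14.5,-16.7,4],"angular":[0,0,0]},
    {"hand":0.5,"offset":[14.5,-16.7,4],"angular":[0,0,0]},
    {"hand":0.5,"offset":[14.5,-16.7,0],"angular":[0,0,0]},
    {"hand":0.5,"offset":[14.5,-16.7,-4],"angular":[0,0,0]},
    {"hand":0.5,"offset":[14.5,-16.7,-6.3],"angular":[0,0,0]}
  ],
  "force": 80
}}

```text
time: 15.38
tool_pos: [0.6095, -0.2459, 0.2349]
tcp_rot: [-2.129, -2.304, 0.003]
wrist_force: [-0.3, -0.6, 0.2]
width: 0.497
```

Emit:
{"api": "drive_tool", "payload": {
  "deltas": [
    {"hand":0.5,"offset":[0,0,0],"angular":[0,0,0]},
    {"hand":0,"offset":[0,0,0],"angular":[0,0,0]},
    {"hand":0,"offset":[0,0,0],"angular":[0,0,0]},
    {"hand":0,"offset":[0,0,0],"angular":[0,0,0]},
    {"hand":0,"offset":[0,0,0],"angular":[0,0,0]}
  ]
}}

```text
time: 16.0
tool_pos: [0.6127, -0.2467, 0.241]
tcp_rot: [2.129, 2.305, 0.002]
wrist_force: [-0.5, -0.4, 5.9]
width: 0.078
```

Emit:
{"api": "drive_tool", "payload": {
  "deltas": [
    {"hand":0,"offset":[-2.8,-0.2,0],"angular":[0,0,0]},
    {"hand":0,"offset":[-5.5,-0.4,-0.4],"angular":[0,0,0]},
    {"hand":0,"offset":[-8.1,-0.6,-1.1],"angular":[0,0,0]},
    {"hand":0,"offset":[-10.5,-0.8,-2.2],"angular":[0,0,0]},
    {"hand":0,"offset":[-12.8,-1.0,-3.6],"angular":[0,0,0]},
    {"hand":0,"offset":[-14.8,-1.2,-5.4],"angular":[0,0,0]},
    {"hand":0,"offset":[-14.8,-1.2,-5.4],"angular":[0,0,0]}
  ]
}}

```text
time: 16.88
tool_pos: [0.4593, -0.2589, 0.1841]
tcp_rot: [-2.129, -2.305, 0.008]
wrist_force: [-9.4, -1.8, 4.3]
width: 0.073
```

Emit:
{"api": "drive_tool", "payload": {
  "deltas": [
    {"hand":0,"offset":[-1.9,-0.15,-2],"angular":[0,0,0]},
    {"hand":0,"offset":[-3.4,-0.25,-4.2],"angular":[0,0,0]},
    {"hand":0,"offset":[-4.6,-0.35,-6.6],"angular":[0,0,0]},
    {"hand":0,"offset":[-5.4,-0.4,-9.2],"angular":[0,0,0]},
    {"hand":0,"offset":[-5.9,-0.45,-11.8],"angular":[0,0,0]},
    {"hand":0,"offset":[-6,-0.45,-12.8],"angular":[0,0,0]},
    {"hand":0,"offset":[-6,-0.45,-12.8],"angular":[0,0,0]}
  ]
}}

```text
time: 17.75
tool_pos: [0.4054, -0.2629, 0.0567]
tcp_rot: [2.13, 2.305, 0.004]
wrist_force: [5.6, 6.8, -0.9]
width: 0.071
```

Emit:
{"api": "drive_tool", "payload": {
  "deltas": [
    {"hand":0.4,"offset":[0,0,0],"angular":[0,0,0]},
    {"hand":0.4,"offset":[0,0,0],"angular":[0,0,0]},
    {"hand":0.4,"offset":[0,0,4],"angular":[0,0,0]},
    {"hand":0.2,"offset":[0,0,7],"angular":[0,0,0]},
    {"hand":0,"offset":[0,0,7],"angular":[0,0,0]},
    {"hand":0,"offset":[0,0,7],"angular":[0,0,0]},
    {"hand":0,"offset":[0,0,5],"angular":[0,0,0]},
    {"hand":0,"offset":[0,0,4],"angular":[0,0,0]}
  ]
}}

```text
time: 18.75
tool_pos: [0.4017, -0.2615, 0.094]
tcp_rot: [-2.128, -2.305, 0.001]
wrist_force: [-0.2, 0.7, 0.4]
width: -0.002
```

Emit:
{"api": "drive_tool", "payload": {
  "deltas": [
    {"hand":0,"offset":[0,0,-0.4],"angular":[0,0,0]},
    {"hand":0,"offset":[0,0,-0.8],"angular":[0,0,0]},
    {"hand":0,"offset":[0,0,-0.8],"angular":[0,0,0]}
  ]
}}

```text
time: 19.12
tool_pos: [0.4034, -0.2627, 0.0884]
tcp_rot: [-2.131, -2.308, 0.0]
wrist_force: [-0.2, 0.3, 0.3]
width: 0.005
```

Emit:
{"api": "drive_tool", "payload": {
  "deltas": [
    {"hand":0,"offset":[0.2,0,-0.2],"angular":[0,0,0]},
    {"hand":0,"offset":[0.2,0,-0.4],"angular":[0,0,0]},
    {"hand":0,"offset":[0.2,0,-0.4],"angular":[0,0,0]}
  ]
}}

```text
time: 19.5
tool_pos: [0.4055, -0.2627, 0.0845]
tcp_rot: [-2.131, -2.308, 0.0]
wrist_force: [-0.8, -0.2, -0.3]
width: -0.001
```

Emit:
{"api": "drive_tool", "payload": {
  "deltas": [
    {"hand":0,"offset":[0,0,-0.3],"angular":[0,0,0]},
    {"hand":0,"offset":[0,0,-0.6],"angular":[0,0,0]},
    {"hand":0,"offset":[0,0,-0.6],"angular":[0,0,0]}
  ]
}}

```text
time: 19.88
tool_pos: [0.4051, -0.2625, 0.0781]
tcp_rot: [-2.131, -2.307, 0.0]
wrist_force: [-0.5, -0.4, -0.5]
width: 0.002
```

```bash
python3 - <<'E'
from h import *
S=cam("scene");st=bot.read_state();print(st["tool_pos"],st["wrist_force"])
g=lambda f:(255*(f/255.)**.6).astype(np.uint8)
cv2.imwrite("pics/g7.png",cv2.resize(g(S["frame"][240:370,110:260]),None,fx=4,fy=4,interpolation=3))
y=.082;ux=np.array([np.cos(y),np.sin(y),0]);uy=np.array([-ux[1],ux[0],0]);s=np.array([.527,-.249,0])
for z in(.084,.094,.104):
  for yy in(.045,-.045): print(z,(proj(S,s-ux*.121+uy*yy+[0,0,z])-[110,240])*4)
E
```

```text
[ 0.40529174 -0.26263503  0.07829195] [ 0.67088683  0.06049428 -0.57163976]
0.084 [193.15904355  97.6104415 ]
0.084 [ 81.63786109 246.28529774]
0.094 [189.24575136  88.89637634]
0.094 [ 76.56533994 238.54111764]
0.104 [185.26464547  80.03130456]
0.104 [ 71.40125241 230.65714382]
```

View pics/g7.png

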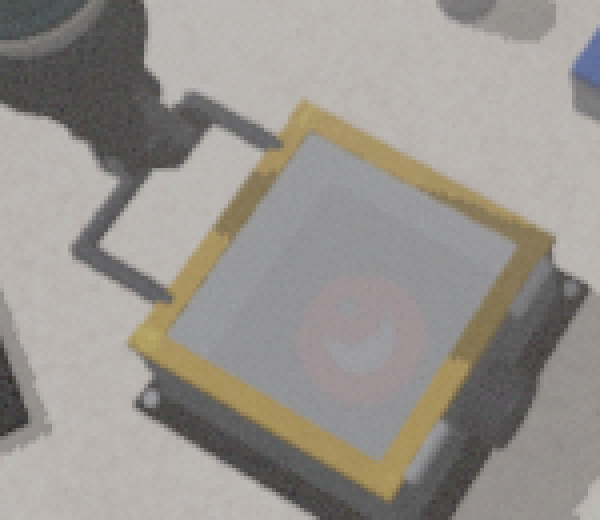

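The guard now looks closed: the bar corners at crop (193,100) and (85,246) match the closed prediction (193,98) and (82,246). The holder still stands in the dish under it. I'll press once lightly to be sure.

Emit:
{"api": "drive_tool", "payload": {
  "deltas": [
    {"hand":0,"offset":[0,0,-0.3],"angular":[0,0,0]},
    {"hand":0,"offset":[0,0,-0.6],"angular":[0,0,0]},
    {"hand":0,"offset":[0,0,-0.6],"angular":[0,0,0]}
  ]
}}

```text
time: 20.3
tool_pos: [0.4052, -0.2625, 0.0721]
tcp_rot: [-2.131, -2.307, 0.0]
wrist_force: [0.9, -0.7, -0.6]
width: 0.0
```

Emit:
{"api": "drive_tool", "payload": {
  "deltas": [
    {"hand":0,"offset":[0,0,-0.3],"angular":[0,0,0]},
    {"hand":0,"offset":[0,0,-0.5],"angular":[0,0,0]},
    {"hand":0,"offset":[0,0,-0.5],"angular":[0,0,0]}
  ]
}}

```text
time: 20.68
tool_pos: [0.4053, -0.2626, 0.0673]
tcp_rot: [-2.131, -2.308, 0.0]
wrist_force: [0.0, -0.4, 0.2]
width: 0.003
```

No contact force down to here, so the picture has to decide. I'll lift clear, head for the blue holder, and triangulate the bar again on the way.

Emit:
{"api": "drive_tool", "payload": {
  "deltas": [
    {"hand":0,"offset":[0,0,5],"angular":[0,0,0]},
    {"hand":0,"offset":[0,0,10],"angular":[0,0,0]},
    {"hand":0.7,"offset":[3,4,15],"angular":[0,0,0]},
    {"hand":0.7,"offset":[6,9,17],"angular":[0,0,0]},
    {"hand":0.7,"offset":[9,14,17],"angular":[0,0,0]},
    {"hand":0.7,"offset":[13,19,17],"angular":[0,0,0]},
    {"hand":0.7,"offset":[17,23,17],"angular":[0,0,0]},
    {"hand":0.7,"offset":[21,28,17],"angular":[0,0,0]}
  ],
  "force": 60
}}

```text
time: 21.68
tool_pos: [0.6158, 0.0175, 0.2377]
tcp_rot: [2.131, 2.307, 0.0]
wrist_force: [1.1, -0.7, 0.1]
width: 0.703
```

Emit:
{"api": "drive_tool", "payload": {
  "deltas": [
    {"hand":0.7,"offset":[4,4.4,0],"angular":[0,0,0]},
    {"hand":0.7,"offset":[4,4.4,-4],"angular":[0,0,0]},
    {"hand":0.7,"offset":[4,4.4,-8],"angular":[0,0,0]}
  ]
}}

```text
time: 22.05
tool_pos: [0.6556, 0.0612, 0.1569]
tcp_rot: [2.129, 2.309, 0.002]
wrist_force: [0.1, 0.0, -0.3]
width: 0.701
```

```bash
python3 - <<'E'
from h import *
T=cam("top");S=cam("scene");st=bot.read_state();print(st["tool_pos"],st["wrist_force"])
cv2.imwrite("pics/p8.png",np.hstack([cv2.resize(c[y:y+130,x:x+130],None,fx=3,fy=3,interpolation=3) for c,x,y in((S["frame"],115,245),(T["frame"],340,160))]))
for col,roi in(("blue",(315,215,365,260)),("yellow",(205,210,245,250))):
    for b in blobs(S["frame"],col,roi,40): print(col,b[:3],onz(S,b[0],.046))
b=blobs(T["frame"],"yellow",(290,235,325,262),40);print([(x[:3],onz(T,x[0],.05)) for x in b])
y=.082;ux=np.array([np.cos(y),np.sin(y),0]);uy=np.array([-ux[1],ux[0],0]);s=np.array([.527,-.249,0])
for z in(.084,.094):
  for yy in(.045,-.045): p=s-ux*.121+uy*yy+[0,0,z];print(z,(proj(S,p)-[115,245])*3,(proj(T,p)-[340,160])*3+[390,0])
E
```

```text
[0.65020565 0.06020134 0.15114195] [-0.32970277 -0.02629614 -1.00064111]
blue (array([338., 236.]), array([12., 14.]), 134) [0.6584493  0.06286729 0.046     ]
yellow (array([225., 229.]), array([12., 14.]), 132) [ 0.44851269 -0.05934027  0.046     ]
[((array([309.9, 250.5]), array([12.3, 11. ]), 106), array([ 0.44438252, -0.06360677,  0.05      ]))]
0.084 [129.86928266  58.20783112] [534.5533562  335.20831619]
0.084 [ 46.22839581 169.7139733 ] [669.03848052 323.18322663]
0.094 [126.93431352  51.67228225] [539.1754128  336.24462075]
0.094 [ 42.42400496 163.90583823] [675.2948201  324.06691959]
```

View pics/p8.png

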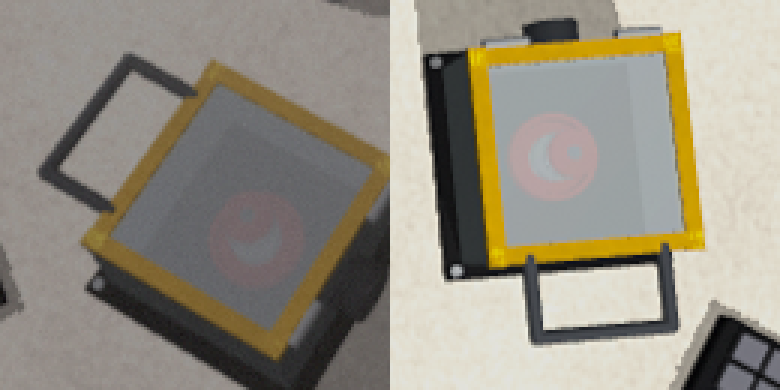

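The guard is closed in both views: bar corners in scene (130,59) and (47,172), and in top (537,337) and (673,325), all match the closed prediction. The red holder is upright inside. Next is blue at (0.658,0.0625).

Emit:
{"api": "drive_tool", "payload": {
  "deltas": [
    {"hand":0.7,"offset":[0,0,0],"angular":[0,0,0]},
    {"hand":0.7,"offset":[0,0,0],"angular":[0,0,0]},
    {"hand":0.7,"offset":[0,0,0],"angular":[0,0,0]}
  ]
}}

```text
time: 22.52
tool_pos: [0.6559, 0.0599, 0.16]
tcp_rot: [2.13, 2.306, 0.004]
wrist_force: [-0.2, -0.2, -0.2]
width: 0.703
```

Emit:
{"api": "drive_tool", "payload": {
  "deltas": [
    {"hand":0.7,"offset":[0.2,0.25,-5],"angular":[0,0,0]},
    {"hand":0.7,"offset":[0.2,0.25,-9],"angular":[0,0,0]},
    {"hand":0.7,"offset":[0.2,0.25,-12],"angular":[0,0,0]},
    {"hand":0.7,"offset":[0.2,0.25,-14.3],"angular":[0,0,0]},
    {"hand":0.7,"offset":[0.2,0.25,-14.3],"angular":[0,0,0]},
    {"hand":0.2,"offset":[0.2,0.25,-14.3],"angular":[0,0,0]},
    {"hand":0.2,"offset":[0.2,0.25,-14.3],"angular":[0,0,0]},
    {"hand":0.2,"offset":[0.2,0.25,-14.3],"angular":[0,0,0]}
  ]
}}

```text
time: 23.52
tool_pos: [0.6587, 0.0626, 0.0171]
tcp_rot: [2.129, 2.306, 0.005]
wrist_force: [0.2, -0.5, 5.9]
width: 0.356
```

Emit:
{"api": "drive_tool", "payload": {
  "deltas": [
    {"hand":0.2,"offset":[0,0,0],"angular":[0,0,0]}
  ]
}}

```text
time: 23.65
tool_pos: [0.6587, 0.0626, 0.0171]
tcp_rot: [2.129, 2.306, 0.005]
wrist_force: [0.9, -0.4, 6.4]
width: 0.352
```

Emit:
{"api": "drive_tool", "payload": {
  "deltas": [
    {"hand":0.2,"offset":[0,0,4],"angular":[0,0,0]},
    {"hand":0.2,"offset":[0,0,9],"angular":[0,0,0]},
    {"hand":0.2,"offset":[-2,5,12],"angular":[0,0,0]},
    {"hand":0.2,"offset":[-4,10.5,12],"angular":[0,0,0]},
    {"hand":0.2,"offset":[-6,16,12],"angular":[0,0,0]},
    {"hand":0.2,"offset":[-8.5,21.5,12],"angular":[0,0,0]},
    {"hand":0.2,"offset":[-10.2,26.6,12],"angular":[0,0,0]},
    {"hand":0.2,"offset":[-10.2,26.6,11],"angular":[0,0,0]}
  ]
}}

```text
time: 24.65
tool_pos: [0.5536, 0.3327, 0.1258]
tcp_rot: [-2.126, -2.313, -0.005]
wrist_force: [-0.2, -0.2, -0.9]
width: 0.351
```

Emit:
{"api": "drive_tool", "payload": {
  "deltas": [
    {"hand":0.2,"offset":[0,0,0],"angular":[0,0,0]},
    {"hand":0.2,"offset":[0,0,0],"angular":[0,0,0]}
  ]
}}

```text
time: 24.9
tool_pos: [0.5549, 0.3271, 0.1243]
tcp_rot: [2.133, 2.306, -0.001]
wrist_force: [-0.0, -0.2, -1.1]
width: 0.355
```

Emit:
{"api": "drive_tool", "payload": {
  "deltas": [
    {"hand":0.2,"offset":[0.15,0.2,-3],"angular":[0,0,0]},
    {"hand":0.2,"offset":[0.15,0.2,-6],"angular":[0,0,0]},
    {"hand":0.2,"offset":[0.15,0.2,-8.5],"angular":[0,0,0]},
    {"hand":0.2,"offset":[0.15,0.2,-9.5],"angular":[0,0,0]},
    {"hand":0.2,"offset":[0.15,0.2,-9.7],"angular":[0,0,0]},
    {"hand":0.2,"offset":[0.15,0.2,-9.7],"angular":[0,0,0]}
  ]
}}

```text
time: 25.65
tool_pos: [0.5573, 0.3296, 0.0302]
tcp_rot: [2.133, 2.306, 0.001]
wrist_force: [-2.1, -2.8, 6.3]
width: 0.352
```

Contact puts the floor at about 13 mm, so the board is about 8 mm thick. With the rim at 22 mm, the dish centre re-reads as (0.5567,0.326). I'll shift 3 mm and release.

Emit:
{"api": "drive_tool", "payload": {
  "deltas": [
    {"hand":0.2,"offset":[0,0,0.4],"angular":[0,0,0]},
    {"hand":0.2,"offset":[0,-0.3,0.4],"angular":[0,0,0]},
    {"hand":0.2,"offset":[0,-0.3,0.1],"angular":[0,0,0]},
    {"hand":0.6,"offset":[0,-0.3,0.2],"angular":[0,0,0]},
    {"hand":0.6,"offset":[0,-0.3,0.2],"angular":[0,0,0]},
    {"hand":0.6,"offset":[0,-0.3,4],"angular":[0,0,0]},
    {"hand":0.6,"offset":[0,-0.3,9],"angular":[0,0,0]},
    {"hand":0.6,"offset":[0,-0.3,14],"angular":[0,0,0]}
  ]
}}

```text
time: 26.65
tool_pos: [0.5555, 0.3274, 0.1681]
tcp_rot: [-2.131, -2.308, 0.002]
wrist_force: [0.7, 0.6, 1.0]
width: 0.598
```

Emit:
{"api": "drive_tool", "payload": {
  "deltas": [
    {"hand":0.7,"offset":[-2,-6,1],"angular":[0,0,0]},
    {"hand":0.7,"offset":[-4,-12,1],"angular":[0,0,0]},
    {"hand":0.7,"offset":[-6,-18,1],"angular":[0,0,0]},
    {"hand":0.7,"offset":[-8,-24,1],"angular":[0,0,0]},
    {"hand":0.7,"offset":[-9,-30,1],"angular":[0,0,0]},
    {"hand":0.7,"offset":[-10.5,-36,1],"angular":[0,0,0]},
    {"hand":0.7,"offset":[-10.9,-38.5,0],"angular":[0,0,0]},
    {"hand":0.7,"offset":[-10.9,-38.5,-4],"angular":[0,0,0]}
  ]
}}

```text
time: 27.65
tool_pos: [0.4494, -0.06, 0.1297]
tcp_rot: [2.131, 2.3, 0.005]
wrist_force: [0.9, 0.4, -0.8]
width: 0.698
```

Emit:
{"api": "drive_tool", "payload": {
  "deltas": [
    {"hand":0.7,"offset":[0,0,0],"angular":[0,0,0]},
    {"hand":0.7,"offset":[0,0,0],"angular":[0,0,0]}
  ]
}}

```text
time: 27.9
tool_pos: [0.4474, -0.0572, 0.1282]
tcp_rot: [2.131, 2.308, 0.0]
wrist_force: [0.5, 0.3, 0.0]
width: 0.694
```

```bash
python3 - <<'E'
from h import *
T=cam("top");S=cam("scene");st=bot.read_state();print(st["tool_pos"],st["wrist_force"])
cv2.imwrite("pics/p9.png",np.hstack([cv2.resize(c[y:y+130,x:x+130],None,fx=3,fy=3,interpolation=3) for c,x,y in((S["frame"],290,90),(T["frame"],85,130))]))
for z,p in((.022,[.5567,.3262]),(.063,[.5567,.3262])): print((proj(S,p+[z])-[290,90])*3,(proj(T,p+[z])-[85,130])*3+[390,0])
E
```

```text
[ 0.44834491 -0.05722437  0.12908877] [ 0.05570711 -0.07287611  0.58487333]
[196.89748377 156.3772687 ] [504.18267397 201.98033786]
[204.19721532 123.49828489] [483.4449069  195.12146139]
```

View pics/p9.png

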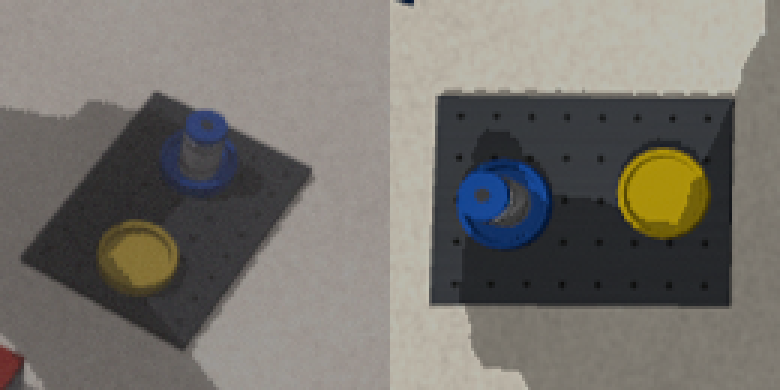

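Blue stands centred: tops at (206,123) and (483,195) match the prediction. Now yellow.

Emit:
{"api": "drive_tool", "payload": {
  "deltas": [
    {"hand":0.7,"offset":[0,-0.15,-4],"angular":[0,0,0]},
    {"hand":0.7,"offset":[0,-0.15,-8],"angular":[0,0,0]},
    {"hand":0.7,"offset":[0,-0.15,-11.2],"angular":[0,0,0]},
    {"hand":0.7,"offset":[0,-0.15,-11.2],"angular":[0,0,0]},
    {"hand":0.2,"offset":[0,-0.15,-11.2],"angular":[0,0,0]},
    {"hand":0.2,"offset":[0,-0.15,-11.2],"angular":[0,0,0]},
    {"hand":0.2,"offset":[0,-0.15,-11.2],"angular":[0,0,0]},
    {"hand":0.2,"offset":[0,-0.15,-11.2],"angular":[0,0,0]}
  ]
}}

```text
time: 29.0
tool_pos: [0.4492, -0.0593, 0.018]
tcp_rot: [2.129, 2.305, 0.004]
wrist_force: [-1.0, -0.2, 7.4]
width: 0.356
```

Emit:
{"api": "drive_tool", "payload": {
  "deltas": [
    {"hand":0.2,"offset":[0,0,5],"angular":[0,0,0]},
    {"hand":0.2,"offset":[0,0,10],"angular":[0,0,0]},
    {"hand":0.2,"offset":[2,5,13],"angular":[0,0,0]},
    {"hand":0.2,"offset":[4.5,10.5,13],"angular":[0,0,0]},
    {"hand":0.2,"offset":[7,16,13],"angular":[0,0,0]},
    {"hand":0.2,"offset":[9.5,21.5,12],"angular":[0,0,0]},
    {"hand":0.2,"offset":[11.6,27.3,10],"angular":[0,0,0]},
    {"hand":0.2,"offset":[11.6,27.3,10],"angular":[0,0,0]}
  ]
}}

```text
time: 30.0
tool_pos: [0.5631, 0.2175, 0.1145]
tcp_rot: [-2.126, -2.312, 0.001]
wrist_force: [-0.4, -1.1, -1.8]
width: 0.357
```

Emit:
{"api": "drive_tool", "payload": {
  "deltas": [
    {"hand":0.2,"offset":[0,0,0],"angular":[0,0,0]},
    {"hand":0.2,"offset":[0,0,0],"angular":[0,0,0]}
  ]
}}

```text
time: 30.25
tool_pos: [0.5631, 0.2129, 0.1165]
tcp_rot: [2.132, 2.306, 0.001]
wrist_force: [0.2, -1.9, -1.2]
width: 0.352
```

Yellow's target TCP height is about 0.030.

Emit:
{"api": "drive_tool", "payload": {
  "deltas": [
    {"hand":0.2,"offset":[0.2,0.1,-3],"angular":[0,0,0]},
    {"hand":0.2,"offset":[0.2,0.1,-6],"angular":[0,0,0]},
    {"hand":0.2,"offset":[0.2,0.1,-8],"angular":[0,0,0]},
    {"hand":0.2,"offset":[0.2,0.1,-8.5],"angular":[0,0,0]},
    {"hand":0.2,"offset":[0.2,0.1,-8.7],"angular":[0,0,0]},
    {"hand":0.2,"offset":[0.2,0.1,-8.7],"angular":[0,0,0]}
  ]
}}

```text
time: 31.0
tool_pos: [0.5651, 0.2145, 0.0312]
tcp_rot: [2.132, 2.307, -0.0]
wrist_force: [-5.0, -1.1, 8.5]
width: 0.351
```

Emit:
{"api": "drive_tool", "payload": {
  "deltas": [
    {"hand":0.2,"offset":[0,0,0.1],"angular":[0,0,0]},
    {"hand":0.6,"offset":[0,0,0.2],"angular":[0,0,0]},
    {"hand":0.6,"offset":[0,0,0.2],"angular":[0,0,0]},
    {"hand":0.6,"offset":[0,0,4],"angular":[0,0,0]},
    {"hand":0.6,"offset":[0,0,9],"angular":[0,0,0]},
    {"hand":0.6,"offset":[0,0,14],"angular":[0,0,0]},
    {"hand":0.6,"offset":[-5,-5,18],"angular":[0,0,0]},
    {"hand":0.6,"offset":[-10,-10,20],"angular":[0,0,0]}
  ]
}}

```text
time: 32.0
tool_pos: [0.4853, 0.1344, 0.2215]
tcp_rot: [2.128, 2.308, 0.004]
wrist_force: [0.4, -0.6, 1.1]
width: 0.598
```

Emit:
{"api": "drive_tool", "payload": {
  "deltas": [
    {"hand":0.6,"offset":[-3,-4,0],"angular":[0,0,0]},
    {"hand":0.6,"offset":[-3,-4,0],"angular":[0,0,0]},
    {"hand":0.6,"offset":[-3,-4,0],"angular":[0,0,0]}
  ]
}}

```text
time: 32.38
tool_pos: [0.4552, 0.0949, 0.2195]
tcp_rot: [2.132, 2.307, 0.002]
wrist_force: [0.8, -0.4, 0.7]
width: 0.597
```

```bash
python3 - <<'E'
from h import *
T=cam("top");S=cam("scene");st=bot.read_state();print(st["tool_pos"],st["wrist_force"])
cv2.imwrite("pics/p10.png",np.hstack([cv2.resize(S["frame"][90:370,110:400],None,fx=1.35,fy=1.35),cv2.resize(T["frame"][130:256,85:215],(391,378),interpolation=3)]))
for z in(.022,.063): p=[.565,.2137];print((proj(S,p+[z])-[110,90])*1.35,(proj(T,p+[z])-[85,130])*3+[391,0])
E
```

```text
[0.45542435 0.09535631 0.21916282] [ 0.10725296 -0.05511116 -0.64939033]
[303.91727159 114.33366329] [667.17877084 190.35418082]
[306.50073066 100.24270493] [654.48048458 182.96301145]
```

View pics/p10.png

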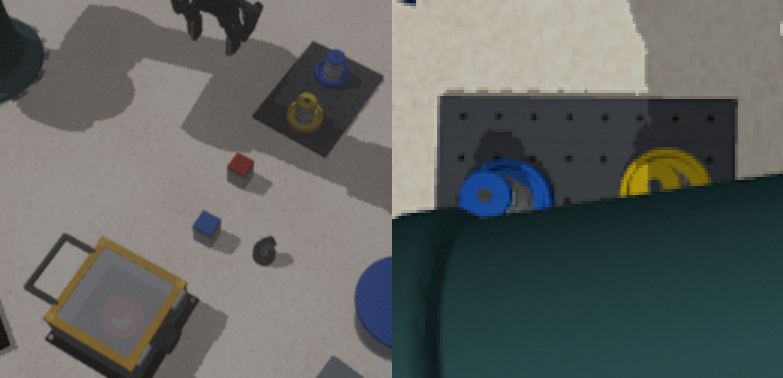

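All three holders stand in their dishes; yellow's top is at (307,100), as predicted. The guard is closed, the square blocks are in place, and the gripper is clear and still.

```bash
python3 -c "
from workcell import bot
print(bot.finish_job())"
```

```text
the job is handed in; nothing more can be done
None
```

The job is handed in: I raised the guard, stood red in the station dish and closed the guard, then placed blue and then yellow in their dishes, by about 32 s of robot time. The hand-in gives no verdict.

**Last checks:**
- **Holders:** blue matched its predicted spot to about 1 pixel in both views. Red and yellow matched in the scene view only, because the arm hid part of the top view. All three look upright.
- **Guard:** the handle bar matched its closed position in both views before I placed blue, and the guard still looks closed in the last picture.
- **Reference blocks:** both look undisturbed in the last picture. I judged this by eye and did not measure it.
- **Robot:** the gripper was clear of everything and still at hand-in.

**What failed or disagreed:**
- My first grip on the handle bar closed empty, and a deeper grip held.
- The light press on the closed guard met no contact, even with the measured tip well below the bar's height. I could not explain that, so "guard closed" rests on the pictures alone.
- The waiting board is about 8 mm thick, so I corrected the dish centres for it, shifting blue 3 mm just before releasing it.

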